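# Show which vial goes to which tub, and log it

## Task

Show your colleague which culture vial to move and where it goes: with the fingers pointing down, hold the tool point (midway between the fingertips) a few centimetres above the red plug of the vial in the rack for two seconds, then likewise a few centimetres above the middle of the blue tub's rim for two seconds. Then press the green key of the counting unit fully down to log the move, and let it come up again. Do not touch, lift or move any vial, tub or other loose thing, do not point closely at any other vial or tub, and leave the dark key alone.

Things in the scene. Friction and masses are not known exactly. Their poses are not given: they have to be found in the camera images.
- vial_red: The vial to point at: clear round culture vial, 25 mm diameter, with tan food at the bottom and a RED round foam plug (28 mm diameter) in its mouth; 115 mm tall overall, loose, about 40 g, standing upright in a hole of the rack. Origin: centre of its underside, 10 mm above the bench, so the plug's top is at about 125 mm. z up.
- rack: Low pale wooden vial rack, 140 mm (x) by 200 mm (y), 40 mm tall, fixed, with six round holes 30 mm deep in two rows of three (70 mm apart along x, 65 mm along y): five hold vials, one is empty. Origin: centre of its underside; z up.
- tub_blue: The tub to point at: square open-topped BLUE plastic tub, 90 x 90 mm, 50 mm tall, walls 3 mm, empty, loose, about 150 g, on the bench. Origin: centre of its underside (the rim is 50 mm above it); z up.
- counter: Grey counting unit, 80 mm (x) by 130 mm (y), 30 mm tall, fixed to the bench, with a green key (on its +y half) and a dark key (on its -y half), 70 mm apart. Origin: centre of its underside; z up.
- key_green (a joint): Travel of the GREEN key of the counting unit, m: 0 up, 0.006 fully down; it springs back when let go. Spring key, about 5 N fully down; pressed straight down.
- key_green_top (a point): Centre of the top face of the green key (28 mm diameter), 22 mm above the unit's top and 52 mm above the bench when up; moves down with the key.
- key_black (a joint): Travel of the dark key beside it, m: 0 up, 0.006 fully down. Not to be pressed.
- key_black_top (a point): Centre of the top face of the dark key (28 mm diameter). Not to be pressed.
- vial_white: Another vial of the same size in the rack, with a WHITE plug; leave alone. Origin: centre of its underside.
- vial_white2: Another vial of the same size in the rack, with a WHITE plug; leave alone. Origin: centre of its underside.
- vial_green: Another vial of the same size in the rack, with a GREEN plug; leave alone. Origin: centre of its underside.
- vial_yellow: Another vial of the same size in the rack, with a YELLOW plug; leave alone. Origin: centre of its underside.
- tub_white: Another tub of the same size, WHITE; leave alone. Origin: centre of its underside.
- tub_orange: Another tub of the same size, ORANGE; leave alone. Origin: centre of its underside.
- brush: Bench brush with a flat grey head and pale wooden handle, lying flat beyond the rack; leave alone. Its length runs along its own x; origin under its middle.
- plug: Loose white foam plug, 28 mm diameter, 30 mm tall, standing on the bench between the rack and the tubs; leave alone. Origin: centre of its underside.

How it is judged:
By the outcome, as a careful person would: the job done as asked, in the order asked, and still so for the second after the job is handed in, with the robot touching nothing.
It also fails if it takes over 54 s, if anything falls off the work surface, if the arm or the gripper's body presses on something with over 40 N, if the wrist force passes 120 N, or if a joint passes its speed limit or range.

## Robot

A 6-joint arm with a two-finger parallel gripper is mounted at the origin on the work surface. World frame = base frame: x ahead of the robot, y to its left, z up, the work surface at z = 0. Lengths are in mm, angles in rad, forces in N, time in s.
With the tool pointing down it reaches from about 400 to 925 mm from the base axis. Payload 12.5 kg.
Tool frame: the origin (TCP) lies between the finger pads, 19 mm behind the fingertips; this is the grasp point; z points along the fingers, y is the line along which they close (so a half turn about z gives the same grasp; the last joint's range is limited). The gripper opens to 95 mm and grips with 3 to 60 N. Pads are 20 mm wide; open, the fingers measure 119 mm over their backs; the gripper's body (75 mm by 180 mm) begins 59 mm behind the grasp point.
Start: joints at [-1.254, 0.491, 1.559, -0, 1.092, -0.106], TCP at [256.471, -569.971, 233.461] pointing down, gripper open.
Joint ranges: [-3.1, 3.1], [-0.84, 2.19], [0.05, 2.79], [-1.13, 4.28], [0.06, 2.93], [-2.69, 2.69]. Speed limits (rad/s): [2.22, 2.22, 2.79, 3.14, 3.14, 3.14].

## Interface

Orientations are given as [roll, pitch, yaw] about the fixed x, y, z axes, in that order (R = Rz(yaw) Ry(pitch) Rx(roll)).
In Python, from cell import env gives the robot as it stands.
- The arm moves only by the tool carry_out, never from a script. Its argument "motion" is a list of rows, each a list of 5 numbers: the shift along the tool's x, y, z in mm, then the turn about the tool's z in degrees, then the closure, from 0 (fully open) to 1 (shut). A call has 1 to 12 rows; each row shifts and turns the commanded pose from where the row before left it, along the tool's axes as they then stand; what a row does not reach is not made up. A row lasts 1/10 s, in which the tool goes at most 50 mm and 8.59 degrees, less where a joint would pass 70% of its speed; a pose out of reach is approached as far as the arm can. A call with a gripper value outside its range is refused whole. The fingers move at their own pace and stop on an object; the grip force is fixed at half the most. Time passes only in rows, so rows that do not move let the fingers close. It gives the time, the measured TCP pose, the force, the opening and the grip force at its end, in the units of the state.
- env.state(): the state, without advancing time (a new reading comes with each control period).
- env.read_camera(name): name is "side" or "top"; returns a dict with "color" (420x560x3 uint8, red, green, blue), "K" (3x3 intrinsics, pixels), "R" (3x3) and "t" (3): a world point X has camera coordinates R X + t. Camera axes: x right, y down, z forward; pixel columns grow to the right and rows downward; lengths in mm; the calibration is good to about 2 mm. A picture is of the moment at which its call begins. There is no depth.
- env.job_done(): hands the job in; it is judged then, once.
The state is a dict: "t": time; "joints": joint angles; "qvel": joint speeds; "tau": joint torques, N m; "eef_pos": TCP position; "tcp_rot": TCP orientation; "ft_force": force on the tool from outside, world axes, zero at the start; "moment": the same for the moment, N m; "opening": opening from 0.0 (shut) to 1.0 (fully open); "grip_force": force on a finger pad.
Only numpy, scipy, OpenCV 4.12 (cv2) and the standard library are available. Lean on these libraries where they do the work, as an engineer would, in place of code of your own. Each camera call takes 0.05 s, during which the arm holds its last target. There are 200 camera calls.

## Working session

There is one attempt and no reset: what is moved stays moved. The work goes in short steps, Python scripts to look and compute and a tool call to move; the robot and the scene stay as the last step left them, time stands still between calls to the robot, and variables do not carry over. Pictures are saved under pics/ and viewed, at most 10 in all, crops included, and the job is handed in when it is done.

Besides the shell and the picture viewer there is one more tool, called by a JSON object that holds its "op" and its "data", one argument or row to a line. carry_out: Moves the arm, as the interface text tells. Its arguments: {"type":"object","properties":{"motion":{"type":"array"}},"required":["motion"]}

```bash
mkdir -p pics; python3 - <<'E'
from cell import env
import cv2
for n in("side","top"):
    c=env.read_camera(n); cv2.imwrite(f"pics/{n}0.png",c["color"][:,:,::-1])
    print(n,c["K"].round(1).tolist(),c["R"].round(4).tolist(),c["t"].round(1).tolist())
print(env.state())
E
```

```text
side [[425.4, 0.0, 282.4], [0.0, 425.4, 208.5], [0.0, 0.0, 1.0]] [[0.9487, -0.3154, -0.0207], [-0.2233, -0.6226, -0.75], [0.2237, 0.7162, -0.6611]] [-571.6, 177.1, 801.6]
top [[401.9, 0.0, 275.9], [0.0, 401.9, 205.9], [0.0, 0.0, 1.0]] [[-0.0058, -0.9998, 0.0206], [-0.9895, 0.0027, -0.1445], [0.1444, -0.0213, -0.9893]] [-21.5, 589.9, 1066.3]
{'t': 0.1, 'joints': array([-1.25358572e+00,  4.91487675e-01,  1.55936006e+00, -3.00905692e-05,
        1.09169948e+00, -1.05624204e-01]), 'qvel': array([ 5.21023767e-04, -2.56347488e-03,  1.24433881e-04, -5.66062120e-04,
        6.46564590e-05,  6.67341403e-04]), 'tau': array([ 2.86634808e-03, -6.13623118e+01, -2.58607739e+01,  6.94320747e-02,
        4.70336457e-02, -3.33154355e-05]), 'eef_pos': array([ 256.410175  , -569.78012307,  232.93718373]), 'tcp_rot': array([-3.14064060e+00, -7.40965565e-05,  4.22848656e-01]), 'ft_force': array([-0.22254367,  0.31537298, -0.3297589 ]), 'moment': array([-0.02539584, -0.02346117, -0.01744452]), 'grip_force': 0.0, 'opening': 0.9984430515749116}
```

View pics/side0.png

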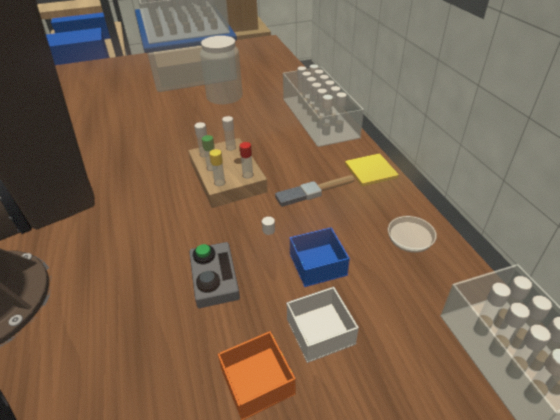

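View pics/top0.png

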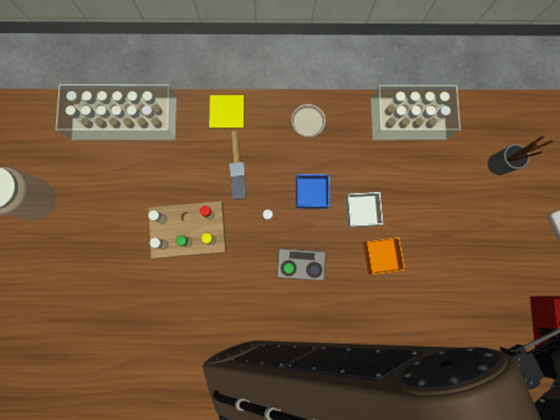

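The side view shows the red plug at (246,150), the blue tub at (319,256) and the green key at (204,252). In the top view they are at (206,211), (313,191) and (289,268). The nearest other vial is yellow, at (207,238) in the top view.

```bash
cat > h.py <<'E'
import cv2, numpy as np
from cell import env
from scipy.spatial.transform import Rotation as Ro
def blob(img,lo,hi,near):
    h=cv2.cvtColor(img,cv2.COLOR_RGB2HSV); m=cv2.inRange(h,lo,hi)
    n,l,s,c=cv2.connectedComponentsWithStats(m)
    i=min((i for i in range(1,n) if s[i,4]>15),key=lambda i:np.hypot(*(c[i]-near)))
    return c[i],s[i],(l==i).astype(np.uint8)
def ray(c,p):
    d=c["R"].T@np.linalg.inv(c["K"])@[*p,1]; return -c["R"].T@c["t"],d/np.linalg.norm(d)
def plane(c,p,z):
    o,d=ray(c,p); return o+d*(z-o[2])/d[2]
def tri(a,p,b,q):
    o,d=ray(a,p);u,e=ray(b,q)
    s=np.linalg.lstsq(np.c_[d,-e],u-o,rcond=None)[0]
    x,y=o+d*s[0],u+e*s[1]; return (x+y)/2,np.linalg.norm(x-y)
E
python3 - <<'E'
from h import *
S,T=env.read_camera("side"),env.read_camera("top")
for n,lo,hi,ps,pt,z in [("red",(0,150,80),(6,255,255),(246,150),(206,211),125),("yellow",(22,150,80),(32,255,255),(216,158),(207,238),125),("green",(50,100,50),(80,255,255),(204,252),(289,268),52),("blue",(105,120,50),(125,255,255),(319,256),(313,191),50)]:
    a,sa,ma=blob(S["color"],lo,hi,ps); b,sb,mb=blob(T["color"],lo,hi,pt)
    print(n,a.round(1),sa,b.round(1),sb)
    X,g=tri(S,a,T,b); print("  tri",X.round(1),g.round(1),"plane top",plane(T,b,z).round(1),"side",plane(S,a,z).round(1))
    if n=="blue":
        for C,m in((S,ma),(T,mb)):
            k=max(cv2.findContours(m,0,2)[0],key=cv2.contourArea)
            h=cv2.approxPolyDP(cv2.convexHull(k),4,True)[:,0]
            print(h.tolist()); print([plane(C,p,50).round(0)[:2].tolist() for p in h])
k=lambda p,z:plane(T,p,z).round(0)[:2]
print("black",k((314,269),52))
E
```

```text
red [245.3 149. ] [240 142  11  16 150] [204.9 210.6] [200 206  11  10  84]
  tri [568.4 159.8 114.6] 1.3 plane top [566.3 158.2 125. ] side [565.8 144.2 125. ]
yellow [215.3 155.8] [210 150  12  15 109] [206.6 238. ] [201 233  12  11 105]
  tri [498.1 153.8 116.3] 1.3 plane top [496.8 152.5 125. ] side [497.1 140.8 125. ]
green [202.7 250.4] [195 244  16  13 151] [288.4 267.6] [283 263  11  11  92]
  tri [421.7 -56.5  49.3] 1.0 plane top [421.3 -56.3  52. ] side [422.1 -59.1  52. ]
blue [321.  260.2] [ 291  229   58   57 1952] [312.5 190.8] [ 297  174   33   34 1067]
  tri [ 638.5 -129.4   16.5] 3.5 plane top [ 630.6 -125.2   50. ] side [ 627.8 -156.6   50. ]
[[331, 229], [348, 257], [346, 274], [305, 285], [291, 238]]
[[679.0, -86.0], [679.0, -166.0], [658.0, -202.0], [579.0, -201.0], [594.0, -83.0]]
[[327, 175], [328, 206], [297, 207], [297, 175]]
[[675.0, -167.0], [588.0, -167.0], [586.0, -82.0], [675.0, -83.0]]
black [ 417. -125.]
```

{"op": "carry_out", "data": {
  "motion": [
    [0,0,0,8,1],
    [0,0,0,8,1],
    [0,0,0,8.2,1],
    [0,0,0,0,1],
    [0,0,0,0,1]
  ]
}}

```text
t: 0.7
eef_pos: [256.5, -569.9, 233.4]
tcp_rot: [-3.142, 0.0, 0.005]
ft_force: [-0.7, 0.2, 0.1]
opening: 0.636
grip_force: 0.0
```

{"op": "carry_out", "data": {
  "motion": [
    [6,-15,0,0,1],
    [13,-30,0,0,1],
    [13,-30,0,0,1],
    [13,-30,0,0,1],
    [13,-30,0,0,1],
    [13,-30,0,0,1],
    [13,-30,0,0,1],
    [13,-30,0,0,1],
    [13,-30,0,0,1],
    [13,-30,0,0,1],
    [13,-30,0,0,1],
    [13,-30,0,0,1]
  ]
}}

```text
t: 1.9
eef_pos: [405.3, -222.7, 233.6]
tcp_rot: [3.142, -0.0, 0.003]
ft_force: [0.4, -0.4, 0.7]
opening: 0.006
grip_force: 0.0
```

{"op": "carry_out", "data": {
  "motion": [
    [13,-30,0,0,1],
    [13,-30,0,0,1],
    [13,-30,0,0,1],
    [13,-30,0,0,1],
    [13,-30,0,0,1],
    [13,-30,0,0,1],
    [13,-30,0,0,1],
    [13,-30,0,0,1],
    [13,-30,0,0,1],
    [13,-30,0,0,1],
    [13,-30,0,0,1],
    [8,-20,0,0,1]
  ]
}}

```text
t: 3.1
eef_pos: [555.9, 127.6, 233.4]
tcp_rot: [-3.141, -0.0, 0.004]
ft_force: [-0.4, -0.6, -0.4]
opening: 0.003
grip_force: 0.0
```

{"op": "carry_out", "data": {
  "motion": [
    [5,-16,0,0,1],
    [5,-16,0,0,1],
    [0,-1,10,0,1],
    [0,0,15,0,1],
    [0,0,15,0,1],
    [0,0,15,0,1],
    [0,0,10,0,1],
    [0,0,0,0,1],
    [0,0,0,0,1]
  ]
}}

```text
t: 4.0
eef_pos: [566.2, 157.9, 168.6]
tcp_rot: [3.141, -0.0, 0.0]
ft_force: [-0.2, -1.0, 0.9]
opening: 0.008
grip_force: 0.0
```

```bash
python3 - <<'E'
from h import *
for n in("side","top"):
    c=env.read_camera(n)["color"]; x,y=((150,60) if n=="side" else (120,140))
    cv2.imwrite(f"pics/{n}1.png",cv2.resize(c[y:y+150,x:x+200,::-1],None,fx=4,fy=4,interpolation=2))
s=env.state();print(s["eef_pos"],s["tcp_rot"])
E
```

```text
[566.41541813 158.0713673  169.07277606] [-3.14152245e+00 -1.05958900e-03  3.32548051e-04]
```

View pics/side1.png

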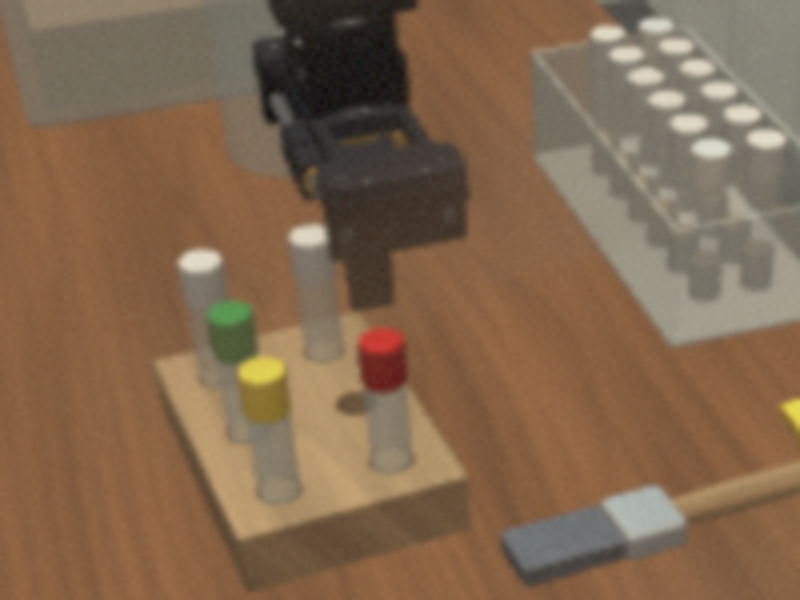

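The closed fingertips stand above the red plug, tip at crop (371,300) and plug top at (383,345), with a clear gap and no other vial beneath them. I'll hold here.

{"op": "carry_out", "data": {
  "motion": [
    [0,0,0,0,1],
    [0,0,0,0,1],
    [0,0,0,0,1],
    [0,0,0,0,1],
    [0,0,0,0,1],
    [0,0,0,0,1],
    [0,0,0,0,1],
    [0,0,0,0,1],
    [0,0,0,0,1],
    [0,0,0,0,1],
    [0,0,0,0,1],
    [0,0,0,0,1]
  ]
}}

```text
t: 5.3
eef_pos: [566.2, 158.1, 168.4]
tcp_rot: [3.142, 0.0, 0.0]
ft_force: [-0.4, 0.0, 0.4]
opening: 0.006
grip_force: 0.0
```

{"op": "carry_out", "data": {
  "motion": [
    [0,0,0,0,1],
    [0,0,0,0,1],
    [0,0,0,0,1],
    [0,0,0,0,1],
    [0,0,0,0,1],
    [0,0,0,0,1],
    [0,0,0,0,1],
    [0,0,0,0,1],
    [0,0,0,0,1],
    [0,0,0,0,1],
    [0,0,0,0,1],
    [0,0,0,0,1]
  ]
}}

```text
t: 6.5
eef_pos: [566.1, 158.2, 168.4]
tcp_rot: [3.142, 0.0, 0.0]
ft_force: [0.5, -0.7, 0.5]
opening: 0.005
grip_force: 0.0
```

{"op": "carry_out", "data": {
  "motion": [
    [0,0,-10,0,1],
    [0,0,-20,0,1],
    [0,0,-20,0,1],
    [0,0,-15,0,1],
    [3,15,0,0,1],
    [6,30,0,0,1],
    [8,35,0,0,1],
    [8,35,0,0,1],
    [8,35,0,0,1],
    [8,35,0,0,1],
    [8,35,0,0,1],
    [6,30,0,0,1]
  ]
}}

```text
t: 7.7
eef_pos: [621.1, -94.7, 232.8]
tcp_rot: [3.141, 0.001, -0.0]
ft_force: [0.3, 0.5, 0.0]
opening: 0.002
grip_force: 0.0
```

{"op": "carry_out", "data": {
  "motion": [
    [6,20,0,0,1],
    [4,13,0,0,1],
    [0,0,15,0,1],
    [0,0,25,0,1],
    [0,0,30,0,1],
    [0,0,30,0,1],
    [0,0,20,0,1],
    [0,0,12,0,1],
    [0,0,6,0,1],
    [0,0,0,0,1],
    [0,0,0,0,1],
    [0,0,0,0,1]
  ]
}}

```text
t: 8.9
eef_pos: [631.7, -124.9, 96.5]
tcp_rot: [3.141, -0.002, 0.001]
ft_force: [0.1, -0.2, -0.3]
opening: 0.002
grip_force: 0.0
```

{"op": "carry_out", "data": {
  "motion": [
    [0,0,0,0,1],
    [0,0,0,0,1],
    [0,0,0,0,1],
    [0,0,0,0,1],
    [0,0,0,0,1],
    [0,0,0,0,1],
    [0,0,0,0,1],
    [0,0,0,0,1],
    [0,0,0,0,1],
    [0,0,0,0,1],
    [0,0,0,0,1],
    [0,0,0,0,1]
  ]
}}

```text
t: 10.1
eef_pos: [631.3, -124.8, 95.4]
tcp_rot: [3.141, -0.0, 0.0]
ft_force: [0.5, -0.5, -0.2]
opening: 0.005
grip_force: 0.0
```

{"op": "carry_out", "data": {
  "motion": [
    [0,0,0,0,1],
    [0,0,0,0,1],
    [0,0,0,0,1],
    [0,0,0,0,1],
    [0,0,0,0,1],
    [0,0,0,0,1],
    [0,0,0,0,1],
    [0,0,0,0,1],
    [0,0,0,0,1],
    [0,0,0,0,1],
    [0,0,0,0,1]
  ]
}}

```text
t: 11.2
eef_pos: [631.3, -124.8, 95.4]
tcp_rot: [3.142, -0.0, 0.0]
ft_force: [-0.3, -0.1, -0.1]
opening: 0.002
grip_force: 0.0
```

```bash
python3 - <<'E'
from h import *
c=env.read_camera("side")["color"]
cv2.imwrite("pics/side2.png",cv2.resize(c[150:300,200:400,::-1],None,fx=4,fy=4,interpolation=2))
E
```

```text
(no output)
```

View pics/side2.png

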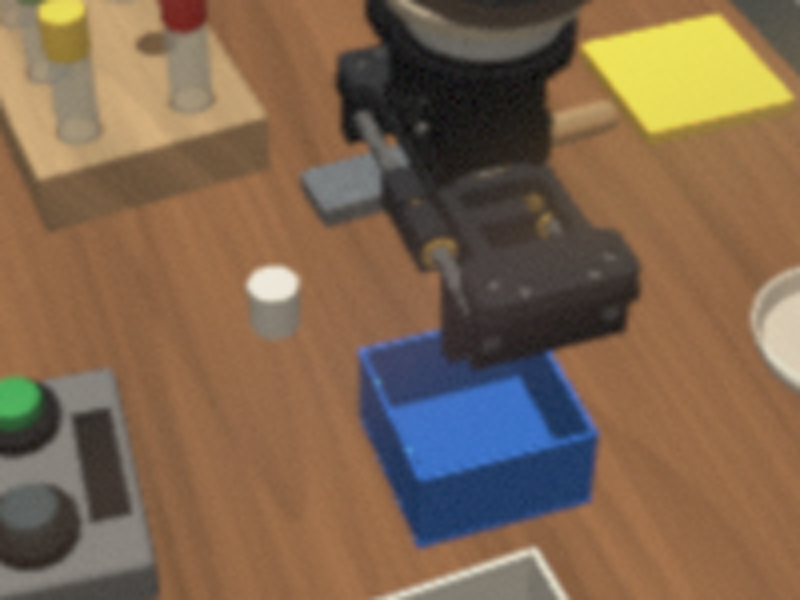

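The side view shows the gripper over the blue tub, rim centre near crop (478,430), but the body hides the fingertips. I'll check the tip by projecting it, and look from the top.

```bash
python3 - <<'E'
from h import *
S,T=env.read_camera("side"),env.read_camera("top")
def pj(c,X): p=c["K"]@(c["R"]@np.array(X,float)+c["t"]); return p[:2]/p[2]
for X in([631,-125,76],[631,-125,95],[631,-125,154],[631,-125,50],[566,158,149],[566,158,125]): print(X,(pj(S,X)-[200,150])*4,pj(S,X),pj(T,X))
print(-S["R"].T@S["t"],env.state()["joints"])
cv2.imwrite("pics/both3.png",cv2.resize(T["color"][120:320,130:430,::-1],None,fx=2.6,fy=2.6,interpolation=2))
E
```

```text
[631, -125, 76] [467.13158407 354.72493166] [316.78289602 238.68123291] [313.45452357 188.93396171]
[631, -125, 95] [468.4688741  325.96538144] [317.11721853 231.49134536] [314.26430286 187.59981638]
[631, -125, 154] [472.90646227 230.53130406] [318.22661557 207.63282602] [316.9714308  183.13970959]
[631, -125, 50] [465.36798077 392.6527085 ] [316.34199519 248.16317712] [312.39082295 190.6864531 ]
[566, 158, 149] [171.64032907 -53.74025485] [242.91008227 136.56493629] [203.49966401 209.42216575]
[566, 158, 125] [175.13750539 -17.03040817] [243.78437635 145.74239796] [204.98857259 210.70537623]
[ 402.5652221  -644.20866798  650.91779547] [-2.97790931e-01  6.70430823e-01  1.63687649e+00 -1.36791918e-04
  8.34247133e-01  1.27267626e+00]
```

View pics/both3.png

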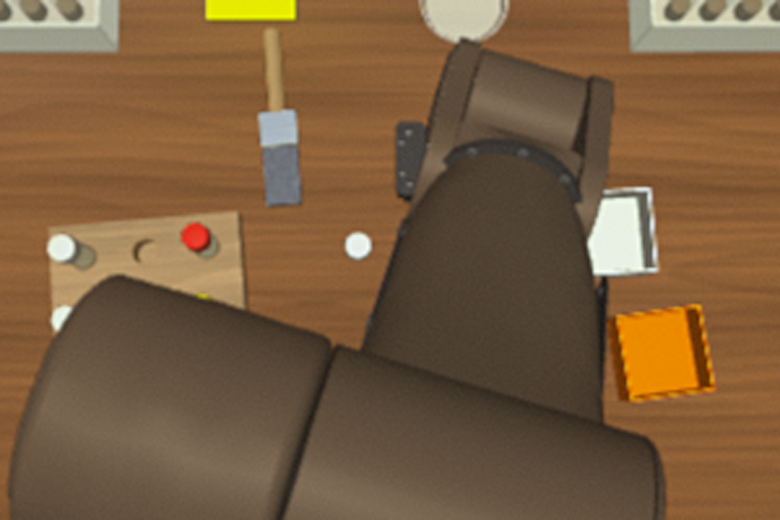

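The top view is mostly blocked by the arm, but nothing has been disturbed. The projected tip, crop (467,355), matches the finger block seen over the tub. The hold lasted long enough, so next is the green key.

{"op": "carry_out", "data": {
  "motion": [
    [0,0,0,0,1],
    [0,0,0,0,1],
    [0,0,-10,0,1],
    [0,0,-25,0,1],
    [0,0,-25,0,1],
    [-15,-5,-10,0,1],
    [-30,-10,0,0,1],
    [-35,-11,0,0,1],
    [-35,-11,0,0,1],
    [-35,-11,0,0,1],
    [-30,-10,0,0,1],
    [-20,-6,0,0,1]
  ]
}}

```text
t: 12.55
eef_pos: [429.4, -60.2, 166.2]
tcp_rot: [3.141, -0.0, 0.001]
ft_force: [-0.2, 0.2, -0.3]
opening: 0.002
grip_force: 0.0
```

{"op": "carry_out", "data": {
  "motion": [
    [-10,-4,0,0,1],
    [0,0,15,0,1],
    [0,0,25,0,1],
    [0,0,20,0,1],
    [0,0,10,0,1],
    [0,0,0,0,1],
    [0,0,0,0,1]
  ]
}}

```text
t: 13.25
eef_pos: [421.7, -57.1, 95.9]
tcp_rot: [3.141, -0.0, 0.0]
ft_force: [0.5, 1.0, -1.0]
opening: 0.004
grip_force: 0.0
```

```bash
python3 - <<'E'
from h import *
c=env.read_camera("side")["color"]
cv2.imwrite("pics/side4.png",cv2.resize(c[190:310,140:300,::-1],None,fx=5,fy=5,interpolation=2))
print(env.state()["eef_pos"],env.state()["joints"])
E
```

```text
[421.79615163 -57.06328916  96.10612454] [-2.89873331e-01  4.43865927e-01  2.17400706e+00 -1.60443553e-04
  5.22544066e-01  1.28059996e+00]
```

View pics/side4.png

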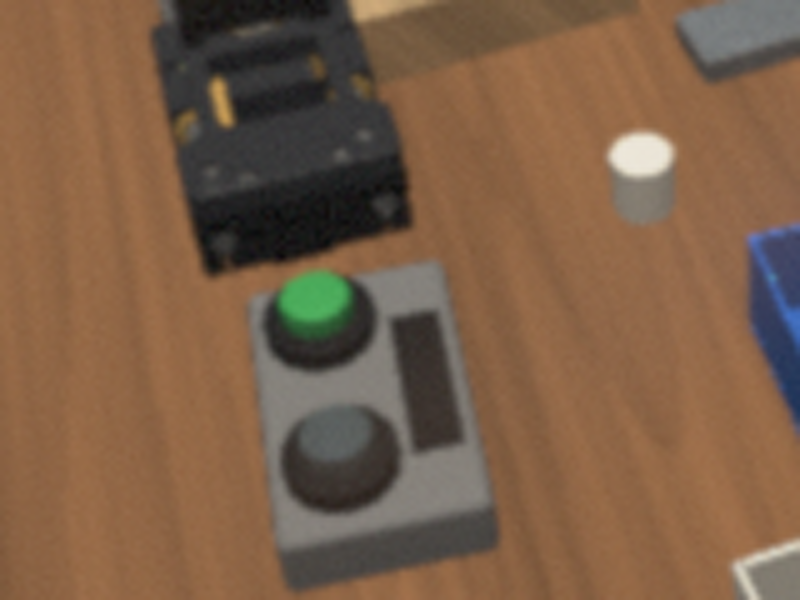

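The gripper is over the green key, at crop (315,300), and the dark key at (335,440) is clear. I'll press slowly and watch the force.

{"op": "carry_out", "data": {
  "motion": [
    [0,0,10,0,1],
    [0,0,9,0,1],
    [0,0,3,0,1],
    [0,0,2,0,1],
    [0,0,2,0,1],
    [0,0,2,0,1],
    [0,0,0,0,1],
    [0,0,0,0,1]
  ]
}}

```text
t: 14.1
eef_pos: [421.1, -56.9, 67.5]
tcp_rot: [3.142, 0.0, 0.0]
ft_force: [-2.4, -0.1, 2.7]
opening: 0.006
grip_force: 1.7
```

{"op": "carry_out", "data": {
  "motion": [
    [0,0,1,0,1],
    [0,0,1,0,1],
    [0,0,0,0,1],
    [0,0,0,0,1]
  ]
}}

```text
t: 14.5
eef_pos: [421.1, -56.9, 65.4]
tcp_rot: [-3.142, 0.0, 0.0]
ft_force: [-3.6, 0.2, 3.6]
opening: 0.005
grip_force: 2.3
```

{"op": "carry_out", "data": {
  "motion": [
    [0,0,1,0,1],
    [0,0,0,0,1],
    [0,0,0,0,1]
  ]
}}

```text
t: 14.8
eef_pos: [421.2, -56.9, 64.9]
tcp_rot: [3.141, -0.0, 0.001]
ft_force: [-5.2, 0.5, 14.9]
opening: 0.002
grip_force: 7.9
```

The force jumped to 15 N while travel stalled at 64.9 mm, so the key is on its stop. I'll release straight up.

{"op": "carry_out", "data": {
  "motion": [
    [0,0,0.3,0,1],
    [0,0,0,0,1],
    [0,0,-3,0,1],
    [0,0,-5,0,1],
    [0,0,-10,0,1],
    [0,0,-20,0,1],
    [0,0,-25,0,1],
    [0,0,-25,0,1],
    [0,0,-15,0,1],
    [0,0,0,0,1],
    [0,0,0,0,1],
    [0,0,0,0,1]
  ]
}}

```text
t: 16.0
eef_pos: [421.0, -56.8, 166.5]
tcp_rot: [-3.141, 0.001, 0.0]
ft_force: [-0.0, 0.0, -0.1]
opening: 0.004
grip_force: 0.0
```

```bash
python3 - <<'E'
from h import *
c=env.read_camera("side")["color"]
a,s,_=blob(c,(50,100,50),(80,255,255),(204,252)); print(a,s,env.state()["ft_force"],env.state()["t"])
for lo,hi,p in [((0,150,80),(6,255,255),(246,150)),((105,120,50),(125,255,255),(319,256))]: print(blob(c,lo,hi,p)[:2])
E
```

```text
[202.66887417 250.33774834] [195 244  16  13 151] [0.90237418 0.91976187 0.3298095 ] 16.05
(array([245.28289474, 149.09868421]), array([240, 142,  11,  16, 152], dtype=int32))
(array([321.0700309 , 260.32286303]), array([ 291,  229,   58,   57, 1942], dtype=int32))
```

The key is back up, and neither the red vial nor the blue tub has moved.

```bash
python3 -c "
from cell import env
print(env.job_done())"
```

```text
the job is handed in; nothing more can be done
None
```

I pointed at the red-plugged vial and then the blue tub for over two seconds each, pressed the green key to its stop and let it spring back up, and handed the job in at about 16 s; the red vial and blue tub did not move.

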